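# Gauge a cap press and fit the right pressure plate

## Task

Gauge the capped tubes in the cap press: push the ball lever down gently, just until it firms up on the bare cover plate, note how far below level it has come, and raise the lever again. Then lower over the four guide posts, flat onto the cover plate, whichever one of the three pressure plates will bring the lever nearest to level, press the lever down onto it until it firms up again, and let go, leaving the lever down. Do not shift the jar, the cup or the rack of tubes.

Things in the scene. Friction and masses are not known exactly. Their poses are not given: they have to be found in the camera images.
- bed (a point): fixed: centre of the top of the press's white tube block (116 x 72 mm), 48 mm above the bench. x points from the lowered ball towards the hinge, y along the hinge pin, z up. Four upright 7 mm steel posts stand at 43 mm along x and 23 mm along y either side of it; their tapered tips end 44 mm above it. The dark grey base below is 150 mm wide, 18 mm high, from x = -85 to +165 mm.
- tips (a point): fixed: the point between the tips of the four posts, 44 mm above the bed point, same axes. The cover plate (bare aluminium, 110 x 68 x 5 mm, drilled like the pressure plates, loose) is already over the posts and lies on the caps of the tubes in the press, where it stays. Its top is 5.5 to 22.5 mm below this point, as the tubes differ in length; the gauging tells how much.
- hinge (a point): fixed: centre of the lever's hinge pin, 120 mm from the bed point along its x and 72 mm above it; same axes. The pin lies along y, between two dark grey cheeks (52 mm over all) that reach 15 mm above it; a graduated quadrant of 70 mm radius stands beside the left cheek.
- ball (a point): centre of the black ball knob, 36 mm across, on the end of the lever's 18 mm wide bar, 220 mm from the hinge pin. Raised, it stands straight above the hinge or leans back a little; level, it is 220 mm from the hinge towards -x, at its height. It can be pinched from above, the fingers either side along y, and led round the hinge (it turns between the fingers), or pushed from above.
- lever (a joint): lever angle, rad: 0 level, negative above, positive below; starts at -1.65 to -1.5, stops at +0.26. Stiff hinge: it stays where it is left and takes 1 to 5 N at the ball to move; when the foot meets the stack it firms up by about 3 N per mm at the ball. On the bare cover it firms up below level; the plate that fits is the one whose thickness is nearest to 120 mm x sin(angle).
- foot: rubber pressing foot under the lever, 120 mm from the hinge pin: a round bar 18 mm thick, 30 mm long, on a stiff spring (10 N per mm, 4 mm of give). Origin at its lowest point, which is 41.5 mm above the bed point when the lever is level: the height that the top of the stack should have.
- thin_mid (a point): centre (half-way up) of the thin pressure plate: loose, bare aluminium, 110 x 68 x 6 mm (along its x, y, z), four 10 mm holes right through at 43 mm along x and 23 mm along y either side of the centre. Lies flat on the bench at first; the three plates differ in thickness only, and their places are mixed. Turned half round it is the same.
- middle_mid (a point): centre (half-way up) of the middle pressure plate: loose, bare aluminium, 110 x 68 x 12 mm (along its x, y, z), four 10 mm holes right through at 43 mm along x and 23 mm along y either side of the centre. Lies flat on the bench at first; the three plates differ in thickness only, and their places are mixed. Turned half round it is the same.
- thick_mid (a point): centre (half-way up) of the thick pressure plate: loose, bare aluminium, 110 x 68 x 18 mm (along its x, y, z), four 10 mm holes right through at 43 mm along x and 23 mm along y either side of the centre. Lies flat on the bench at first; the three plates differ in thickness only, and their places are mixed. Turned half round it is the same.
- reagent: a loose amber jar with a white cap, 52 mm across, 85 mm tall, a bystander; origin at its foot.
- cup: a loose specimen cup with a screw lid, 62 mm across, 68 mm tall, a bystander; origin at its foot.
- rack: a loose white rack of capped tubes, 55 x 125 mm (x, y), 78 mm tall, a bystander; origin at its foot.
Things that resemble listed ones, but are neither listed nor needed, are in the scene too. Leave any pink or yellow look-alike of the part that bears middle_mid alone. What is shaped like the part that bears thick_mid but black is not meant.

How it is judged:
On the way, in this order (a step that is already met when the one before it is completed fails the run):
1. the lever is pressed down until its foot bears on the bare cover plate with over 4 N, the three pressure plates still aside (contact force between foot and anything else above 4 N and horizontal distance between each of thin_mid, middle_mid, thick_mid and bed above 0.1 m), for 0.2 s.
2. the lever is raised again (value of joint lever below -0.8 rad), for 0.1 s.
3. one pressure plate lies flat over the four posts on the cover plate, the gripper off it (((horizontal distance between thin_mid and bed below 0.004 m and angle between the x axis of thin_mid and the x axis of bed, either way round below 0.06 rad and angle between thin_mid's own z axis and vertical below 0.04 rad and z of thin_mid in the frame of tips below -0.0005 m) or (horizontal distance between middle_mid and bed below 0.004 m and angle between the x axis of middle_mid and the x axis of bed, either way round below 0.06 rad and angle between middle_mid's own z axis and vertical below 0.04 rad and z of middle_mid in the frame of tips below 0.0025 m) or (horizontal distance between thick_mid and bed below 0.004 m and angle between the x axis of thick_mid and the x axis of bed, either way round below 0.06 rad and angle between thick_mid's own z axis and vertical below 0.04 rad and z of thick_mid in the frame of tips below 0.0055 m)) and contact force between the fingers and anything else below 0.5 N), for 0.2 s.
4. the lever is pressed down until its foot bears with over 4 N, within 0.05 rad of level (((horizontal distance between thin_mid and bed below 0.004 m and angle between the x axis of thin_mid and the x axis of bed, either way round below 0.06 rad and angle between thin_mid's own z axis and vertical below 0.04 rad and z of thin_mid in the frame of tips below -0.0005 m) or (horizontal distance between middle_mid and bed below 0.004 m and angle between the x axis of middle_mid and the x axis of bed, either way round below 0.06 rad and angle between middle_mid's own z axis and vertical below 0.04 rad and z of middle_mid in the frame of tips below 0.0025 m) or (horizontal distance between thick_mid and bed below 0.004 m and angle between the x axis of thick_mid and the x axis of bed, either way round below 0.06 rad and angle between thick_mid's own z axis and vertical below 0.04 rad and z of thick_mid in the frame of tips below 0.0055 m)) and contact force between foot and anything else above 4 N and value of joint lever between -0.05 and 0.05 rad), for 0.2 s.
At the end, for the whole second after the job is handed in: One pressure plate lies flat over all four posts on the cover plate (within 4 mm and 0.06 rad of the block, tilt under 0.04 rad, underside 3.5 mm or more below the tips); the lever, let go, rests on it with over 1 N, within 0.04 rad (2.3 degrees) of level (((horizontal distance between thin_mid and bed below 0.004 m and angle between the x axis of thin_mid and the x axis of bed, either way round below 0.06 rad and angle between thin_mid's own z axis and vertical below 0.04 rad and z of thin_mid in the frame of tips below -0.0005 m) or (horizontal distance between middle_mid and bed below 0.004 m and angle between the x axis of middle_mid and the x axis of bed, either way round below 0.06 rad and angle between middle_mid's own z axis and vertical below 0.04 rad and z of middle_mid in the frame of tips below 0.0025 m) or (horizontal distance between thick_mid and bed below 0.004 m and angle between the x axis of thick_mid and the x axis of bed, either way round below 0.06 rad and angle between thick_mid's own z axis and vertical below 0.04 rad and z of thick_mid in the frame of tips below 0.0055 m)) and value of joint lever between -0.04 and 0.04 rad and contact force between foot and anything else above 1 N and velocity of joint lever between -0.03 and 0.03 rad/s and contact force between the fingers and anything else below 0.2 N); the robot touches nothing.
It fails at once if the foot is forced down far beyond firm, with over 70 N (contact force between foot and anything else above 70 N).
It fails at once if the jar, the cup or the rack of tubes is shifted by over 30 mm (distance of any of reagent, cup, rack from where it was at the start of the episode above 0.03 m).
It also fails if it takes over 72 s, if anything falls off the work surface, if the arm or the gripper's body presses on something with over 40 N, if the wrist force passes 120 N, or if a joint passes its speed limit or range.

## Robot

A 7-joint arm with a two-finger parallel gripper is mounted at the origin on the work surface. World frame = base frame: x ahead of the robot, y to its left, z up, the work surface at z = 0. Lengths are in m, angles in rad, forces in N, time in s.
With the tool pointing down it reaches from about 0.4 to 0.925 m from the base axis. Payload 4.1 kg.
Tool frame: the origin (TCP) lies at the very end of the fingers, on their centre line; the grasp point (between the pads) lies 19 mm behind it (ctrl.grasp_offset is the distance from the TCP to the grasp point, in m); z points along the fingers, y is the line along which they close (so a half turn about z gives the same grasp; the last joint's range is limited). The gripper opens to 85 mm and grips with 20 to 120 N. Pads are 22 mm wide; open, the fingers measure 114 mm over their backs; the gripper's body (76 mm by 85 mm) begins 54 mm behind the grasp point. The pads swing forward as they close: fully open they stand 13 mm farther back than shut.
Start: joints at [1.226, 0.398, 0.045, 1.537, -0.019, 1.207, -0.051], TCP at [0.158, -0.63, 0.231] pointing down, gripper open.
Joint ranges: [-2.82, 2.82], [-0.49, 2.23], [-1.37, 1.46], [0, 2.46], [-1.36, 4.5], [0.23, 2], [-2.94, 2.94]. Speed limits (rad/s): [2.57, 2.57, 3.14, 3.14, 3.14, 3.14, 3.14].

## Interface

Orientations are given as a 3x3 rotation matrix whose columns are the frame's x, y, z axes.
In Python, from plant import ctrl gives the robot as it stands. The module is installed in compiled form; this text tells all that it offers.
- The arm moves only by the tool send_rows, never from a script. Its argument "targets" is one flat list of numbers, 7 for each row, row after row: the turn, a rotation vector about the tool's x, y, z scaled (see below), then the shift along the tool's x, y, z scaled (see below), then the closure, from -1 (fully open) to 1 (shut). A call has 1 to 20 rows; each row is the pose to reach, as a shift and turn from the pose commanded when the call began, along the tool's axes at that moment; what a row does not reach only later rows make up. The controller multiplies each number of a shift by 30 cm and each number of a turn by 45 degrees. A row lasts 1/8 s, in which the tool goes at most 62.5 mm and 10.7 degrees, less where a joint would pass 70% of its speed; a pose out of reach is approached as far as the arm can. A call with a number of a shift or a turn outside -1 to 1 is refused whole. A call with a gripper value outside its range is refused whole. The fingers move at their own pace and stop on an object; "force" is the grip in N (left out, the last holds). Time passes only in rows, so rows that repeat a pose let the fingers close. It gives the time, the measured TCP pose, the force, the opening and the grip force at its end, in the units of the state.
- ctrl.get_obs(): the state, without advancing time (a new reading comes with each control period).
- ctrl.grab_frame(name): name is "side" or "top" or "wrist"; returns the picture (400x640x3 uint8, red, green, blue); there is no depth.
- ctrl.camera_model(name): a dict with "fx", "fy", "cx", "cy" (pixels), "rvec" (rotation vector, rad) and "tvec" (3), from world to camera coordinates, as OpenCV has them; the wrist camera has in their place "T_tool_cam" (4x4, takes a point from camera to tool coordinates, whose origin is the TCP and whose axes are the flange's). Camera axes: x right, y down, z forward; pixel columns grow to the right and rows downward; lengths in m; the calibration is good to about 2 mm. The wrist camera is an equidistant fisheye: a pixel r from the principal point sees the ray r / f radians off the axis. A picture is of the moment at which its call begins: read the wrist's pose just before it. camera_model takes no time and is no camera call.
- ctrl.finish_job(): hands the job in; it is judged then, once.
The state is a dict: "clock": time; "qpos": joint angles; "dq": joint speeds; "joint_torque": joint torques, N m; "position": TCP position; "eef_rot": TCP orientation; "wrist_force": force on the tool from outside, world axes, zero at the start; "wrist_torque": the same for the moment, N m; "finger_gap": finger opening in m; "finger_force": force on a finger pad.
Only numpy, scipy, OpenCV 4.12 (cv2) and the standard library are available. Lean on these libraries where they do the work, as an engineer would, in place of code of your own. Each camera call takes 0.05 s, during which the arm holds its last target. There are 200 camera calls.

## Working session

There is one attempt and no reset: what is moved stays moved. The work goes in short steps, Python scripts to look and compute and a tool call to move; the robot and the scene stay as the last step left them, time stands still between calls to the robot, and variables do not carry over. Pictures are saved under pics/ and viewed, at most 11 in all, crops included, and the job is handed in when it is done.

Besides the shell and the picture viewer there is one more tool, called as name(argument=value, ...), one argument or row to a line, values as JSON. send_rows: Moves the arm, as the interface text tells. Shifts and turns lie within -1 to 1; 1 stands for 30 cm of shift or 45 degrees of turn. Its arguments: {"type":"object","properties":{"targets":{"type":"array"},"force":{"type":"number"}},"required":["targets"]}

```bash
mkdir -p pics; cat > h.py <<'E'
import numpy as np, cv2
from plant import ctrl
from scipy.spatial.transform import Rotation as R
def save(cam,name,crop=None,s=1):
    im=ctrl.grab_frame(cam)
    cv2.imwrite('pics/raw_'+name,im[:,:,::-1])
    if crop: im=im[crop[1]:crop[3],crop[0]:crop[2]]
    im=cv2.resize(im,None,fx=s,fy=s,interpolation=cv2.INTER_CUBIC)
    cv2.imwrite('pics/'+name,im[:,:,::-1])
def ray(cam,px):
    m=ctrl.camera_model(cam); u,v=px
    if cam=='wrist':
        o=ctrl.get_obs(); T=np.array(m['T_tool_cam']); 
        x=(u-m['cx'])/m['fx'];y=(v-m['cy'])/m['fy'];r=np.hypot(x,y)+1e-12
        d=np.array([np.sin(r)*x/r,np.sin(r)*y/r,np.cos(r)])
        Rt=np.array(o['eef_rot']);return np.array(o['position'])+Rt@T[:3,3],Rt@T[:3,:3]@d
    Rm=R.from_rotvec(np.ravel(m['rvec'])).as_matrix();t=np.ravel(m['tvec'])
    return -Rm.T@t, Rm.T@np.array([(u-m['cx'])/m['fx'],(v-m['cy'])/m['fy'],1])
def atz(cam,px,z):
    c,d=ray(cam,px);return c+d*(z-c[2])/d[2]
def tri(a,b):
    (c1,d1),(c2,d2)=a,b
    s=np.linalg.lstsq(np.c_[d1,-d2],c2-c1,rcond=None)[0]
    p,q=c1+s[0]*d1,c2+s[1]*d2
    return (p+q)/2,np.linalg.norm(p-q)
def proj(cam,P):
    m=ctrl.camera_model(cam);P=np.array(P,float)
    Rm=R.from_rotvec(np.ravel(m['rvec'])).as_matrix();q=Rm@P+np.ravel(m['tvec'])
    return m['fx']*q[0]/q[2]+m['cx'],m['fy']*q[1]/q[2]+m['cy']
E
python3 - <<'E'
from h import *
np.set_printoptions(precision=4,suppress=True)
save('top','top0.png',s=1.25);save('side','side0.png',s=1.25)
o=ctrl.get_obs();print(o)
for c in('top','side'):
    print(c,ctrl.camera_model(c),ray(c,(320,200)))
print(ctrl.camera_model('wrist'),ctrl.grasp_offset)
E
```

```text
{'clock': 0.1, 'qpos': array([ 1.226 ,  0.3991,  0.045 ,  1.5378, -0.0187,  1.2069, -0.0507]), 'dq': array([-0.0012, -0.0007,  0.0004, -0.0019,  0.0002,  0.0012,  0.0021]), 'joint_torque': array([  0.004 , -47.6262,   1.3701, -25.4951,   0.0118,   0.005 ,
         0.    ]), 'position': array([ 0.1581, -0.6299,  0.2304]), 'eef_rot': array([[ 0.9699,  0.2435, -0.0006],
       [ 0.2435, -0.9699,  0.0017],
       [-0.0001, -0.0018, -1.    ]]), 'wrist_force': array([0.3131, 0.01  , 0.163 ]), 'wrist_torque': array([ 0.0027, -0.0313, -0.0008]), 'finger_force': 0.0, 'finger_gap': 0.08530603896806951}
top {'fx': 410.9961397374365, 'fy': 410.9961397374365, 'cx': 326.05493369710484, 'cy': 201.0245285941378, 'rvec': array([ 2.1762, -2.179 ,  0.1008]), 'tvec': array([-0.0563,  0.5226,  1.5775])} (array([ 0.3804, -0.0511,  1.6179]), array([ 0.0913,  0.011 , -0.9959]))
side {'fx': 400.55467511073914, 'fy': 400.55467511073914, 'cx': 322.3426072163687, 'cy': 194.2311926681932, 'rvec': array([ 0.5093, -2.5886,  1.3211]), 'tvec': array([0.4728, 0.2434, 1.1661])} (array([0.1158, 0.9194, 0.8854]), array([ 0.3221, -0.7356, -0.5961]))
{'fx': 309.70691628693146, 'fy': 309.70691628693146, 'cx': 319.98517968333084, 'cy': 199.34867823304734, 'T_tool_cam': array([[-0.0004, -0.9519, -0.3066,  0.0793],
       [ 1.    , -0.0001, -0.001 , -0.0006],
       [ 0.0009, -0.3066,  0.9519, -0.1437],
       [ 0.    ,  0.    ,  0.    ,  1.    ]])} 0.0187
```

View pics/top0.png

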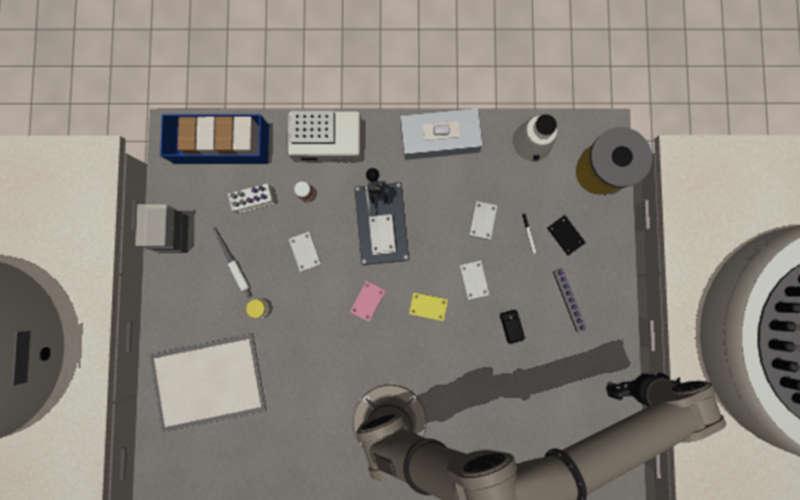

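View pics/side0.png

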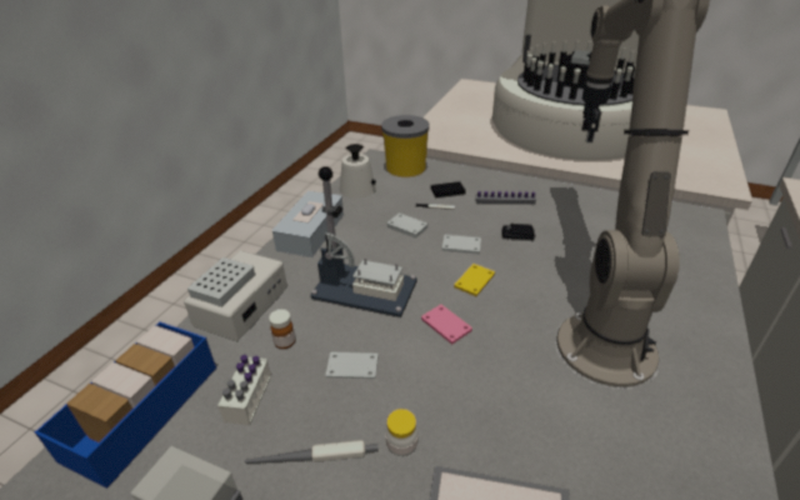

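Top view (scaled 1.25): the press is at (382,225) with its hinge at the far end. Candidate plates are bare metal at (304,251), (484,220) and (474,280). The pink (367,300), yellow (429,306) and black (566,235) ones are look-alikes, so I'll leave them. I'll enlarge next for pose and thickness.

```bash
python3 - <<'E'
import cv2,numpy as np
t=cv2.imread('pics/raw_top0.png');s=cv2.imread('pics/raw_side0.png')
def c(i,x0,y0,x1,y1,f): return cv2.resize(i[y0:y1,x0:x1],None,fx=f,fy=f,interpolation=cv2.INTER_CUBIC)
cv2.imwrite('pics/topc.png',c(t,225,130,405,245,4.4))
a=c(s,245,120,405,245,5)
cv2.imwrite('pics/sidec.png',c(s,245,120,395,240,5))
cv2.imwrite('pics/sidep.png',np.vstack([c(s,300,160,400,210,8)[:, :800],c(s,250,275,310,307,6.25)[:200,:].repeat(1,1) if 0 else cv2.resize(c(s,250,275,310,305,6.6),(800,200))]))
E
```

```text
(no output)
```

View pics/topc.png

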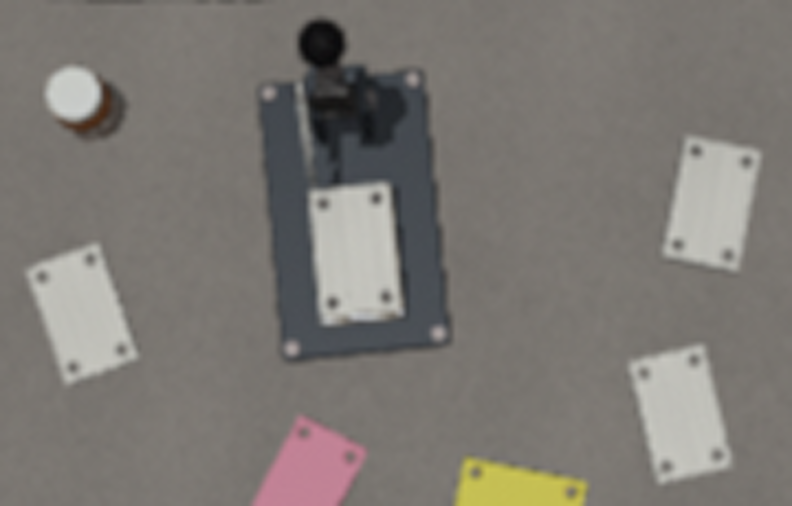

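View pics/sidec.png

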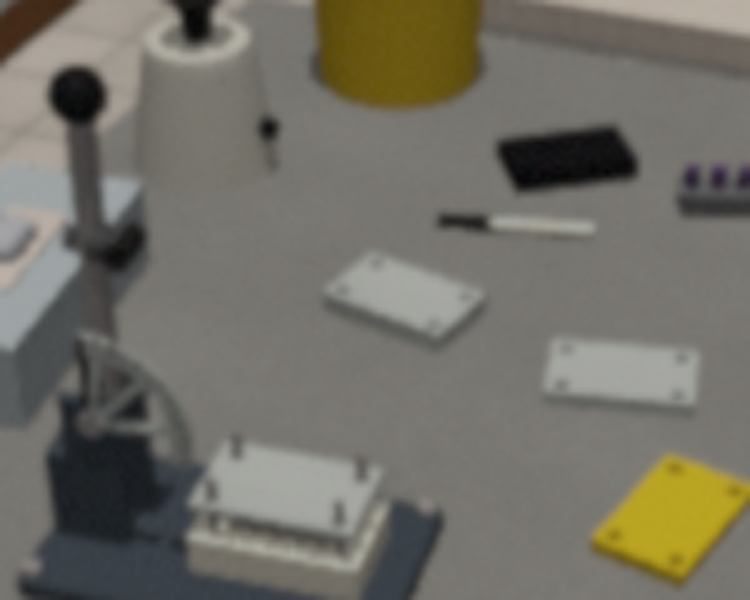

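```bash
cat > m.py <<'E'
from h import *
np.set_printoptions(precision=4,suppress=True)
T=lambda x,y:(225+x/4.4,130+y/4.4); S=lambda x,y:(245+x/5,120+y/5)
bolt=[atz('top',T(*p),.02) for p in[(268,93),(413,78),(292,348),(438,333)]]
bc=[atz('top',T(*p),.018) for p in[(259,93),(423,70),(450,345),(285,362)]]
print('base corners',bc,np.mean(bc,0),'edges',[np.linalg.norm(bc[i]-bc[i-1]) for i in range(4)])
print('bolts mean',np.mean(bolt,0), bolt)
print('ball',tri(ray('top',T(322,43)),ray('side',S(78,95))))
P={'L':[(25,268),(98,243),(138,357),(67,385)],'RT':[(686,135),(762,150),(740,270),(663,256)],'RB':[(628,362),(704,345),(732,466),(659,484)]}
for k,c in P.items():
    c=[atz('top',T(*p),.012) for p in c]; m=np.mean(c,0)
    ax=(c[0]+c[1]-c[2]-c[3]); print(k,m,np.degrees(np.arctan2(ax[1],ax[0])),np.linalg.norm(ax)/2,np.linalg.norm(c[0]+c[3]-c[1]-c[2])/2)
for k,t,s in[('RT holes',[(696,151),(747,161),(728,256),(677,244)],[(377,262),(469,297),(436,323),(343,290)]),('RB holes',[(644,373),(694,360),(717,455),(666,467)],[(567,349),(682,358),(682,388),(561,385)])]:
    print(k)
print('RT corners z',[tri(ray('top',T(*a)),ray('side',S(*b))) for a,b in zip([(686,135),(762,150),(740,270),(663,256)],[(325,297),(372,252),(486,295),(436,338)])])
print('RB corners z',[tri(ray('top',T(*a)),ray('side',S(*b))) for a,b in zip([(628,362),(704,345),(732,466),(659,484)],[(543,397),(556,338),(700,352),(694,405)])])
E
python3 m.py
```

```text
base corners [array([0.721 , 0.1093, 0.018 ]), array([ 0.7419, -0.0379,  0.018 ]), array([ 0.4941, -0.0617,  0.018 ]), array([0.4791, 0.0845, 0.018 ])] [0.609  0.0236 0.018 ] edges [np.float64(0.24313251086978752), np.float64(0.14868522884567065), np.float64(0.2489653178871546), np.float64(0.1469427044903458)]
bolts mean [0.6127 0.0248 0.02  ] [array([0.7206, 0.1011, 0.02  ]), array([ 0.7341, -0.0289,  0.02  ]), array([0.4914, 0.0782, 0.02  ]), array([ 0.5046, -0.0511,  0.02  ])]
ball (array([0.6892, 0.0321, 0.337 ]), np.float64(0.000792415110816519))
L [0.5234 0.2661 0.012 ] 20.282411583571378 0.11017538442451574 0.06795325876403739
RT [ 0.6223 -0.2977  0.012 ] -11.294198349688603 0.1112300842515971 0.06971586207502413
RB [ 0.4328 -0.2664  0.012 ] 12.956006182999099 0.11056983720346708 0.06812802685190134
RT holes
RB holes
RT corners z [(array([ 0.6826, -0.2758,  0.0069]), np.float64(0.004145679013276608)), (array([ 0.6691, -0.3428,  0.0124]), np.float64(0.001548358162664438)), (array([ 0.5616, -0.3215,  0.0097]), np.float64(4.452034737049593e-05)), (array([ 0.5755, -0.2524,  0.0095]), np.float64(0.0023344679909034715))]
RB corners z [(array([ 0.4796, -0.2213,  0.001 ]), np.float64(0.0005175409578831659)), (array([ 0.4935, -0.289 ,  0.0069]), np.float64(0.002223311162219169)), (array([ 0.3861, -0.3124,  0.0063]), np.float64(0.0015520460205651163)), (array([ 0.3713, -0.2471,  0.0054]), np.float64(0.0007030507394240616))]
```

View pics/sidep.png

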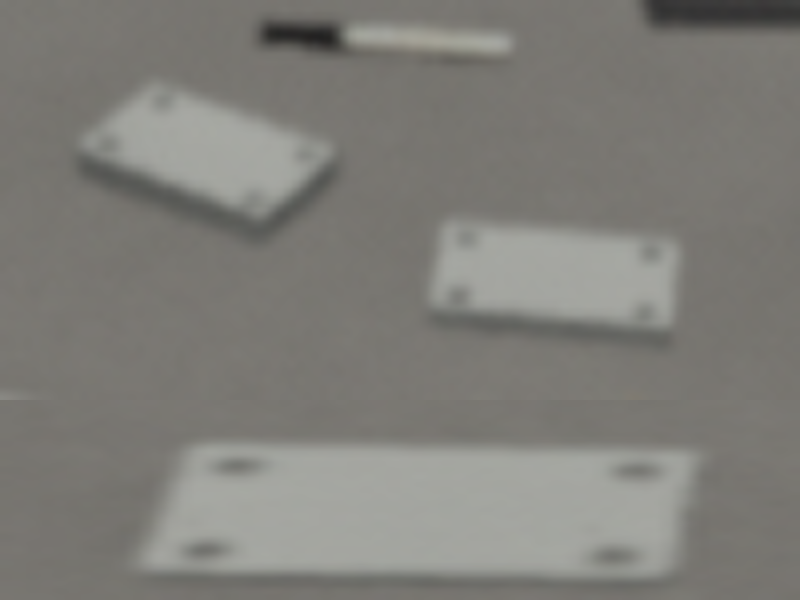

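The three bare-metal plates are now located. RT at (0.622,-0.298) looks the thickest, RB is at (0.433,-0.266), and L at (0.523,0.266) looks thin. The bed fits at about (0.572,0.0205), yaw 5.7°. The ball measures 0.217 m from the hinge, against 0.220 m given. I'll gauge first.

```bash
cat >> h.py <<'E'
def go(*targets):
    o=ctrl.get_obs();Rt=np.array(o['eef_rot']);p=np.array(o['position'])
    yaw=np.degrees(np.arctan2(Rt[1,0],Rt[0,0]))
    for (x,y,z,w) in targets:
        s=Rt.T@(np.array([x,y,z])-p)/.3
        dw=w-yaw; Rd=R.from_euler('z',w,degrees=True).as_matrix()@np.diag([1,-1,-1])
        # full rotation that also removes tilt
        rv=np.degrees(R.from_matrix(Rt.T@Rd).as_rotvec())/45
        print('turn',rv.round(4),'shift',s.round(4))
    print('t',round(o['clock'],2),'p',p.round(4),'yaw',round(yaw,2),'F',np.round(o['wrist_force'],2),'gap',round(o['finger_gap'],4),'ff',round(o['finger_force'],1),'q',np.round(o['qpos'],2),'tilt',Rt[:2,2].round(4))
E
python3 - <<'E'
from h import *
go((.40,-.50,.43,59),(.43,-.45,.43,59))
E
```

```text
turn [-2.30e-03 -8.00e-04 -9.98e-01] shift [ 0.8875 -0.2248 -0.6652]
turn [-2.30e-03 -8.00e-04 -9.98e-01] shift [ 1.0251 -0.3621 -0.665 ]
t 0.1 p [ 0.1581 -0.6299  0.2304] yaw 14.09 F [0.31 0.01 0.16] gap 0.0853 ff 0.0 q [ 1.23  0.4   0.05  1.54 -0.02  1.21 -0.05] tilt [-0.0006  0.0017]
```

send_rows(
  targets=[0,0,0,0,0,-0.2,-1,0,0,-0.25,0.1,-0.02,-0.4,-1,0,0,-0.5,0.3,-0.07,-0.6,-1,0,0,-0.75,0.5,-0.12,-0.66,-1,0,0,-1,0.7,-0.18,-0.66,-1,0,0,-1,0.8875,-0.225,-0.66,-1,0,0,-1,0.8875,-0.225,-0.66,-1],
)

```text
clock: 0.98
position: [0.4046, -0.4964, 0.4289]
eef_rot: [[0.507, 0.862, 0.002], [0.862, -0.507, 0.002], [0.003, 0.0, -1.0]]
wrist_force: [-1.0, -0.3, 0.4]
finger_gap: 0.0858
finger_force: 0.0
```

```bash
python3 - <<'E'
from h import *
go((.56,-.25,.43,104))
E
```

```text
turn [ 0.0016 -0.0034 -0.9882] shift [ 0.9706  0.03   -0.001 ]
t 0.97 p [ 0.4046 -0.4964  0.4289] yaw 59.53 F [-1.   -0.25  0.38] gap 0.0858 ff 0.0 q [ 0.96  0.32 -0.19  1.22  0.06  1.6   0.24] tilt [0.0016 0.0024]
```

send_rows(
  targets=[0,0,-0.25,0.2,0,0,-1,0,0,-0.5,0.4,0,0,-1,0,0,-0.75,0.6,0.01,0,-1,0,0,-0.988,0.8,0.02,0,-1,0,0,-0.988,0.97,0.03,0,-1,0,0,-0.988,0.97,0.03,0,-1],
)

```text
clock: 1.72
position: [0.5592, -0.2501, 0.4287]
eef_rot: [[-0.242, 0.97, -0.0], [0.97, 0.242, 0.003], [0.003, 0.001, -1.0]]
wrist_force: [0.0, -0.8, 0.4]
finger_gap: 0.0856
finger_force: 0.0
```

```bash
python3 - <<'E'
from h import *
go((.67,0.0,.43,148))
E
```

```text
turn [ 0.002  -0.0028 -0.9772] shift [ 0.7195  0.5604 -0.002 ]
t 1.73 p [ 0.5592 -0.2501  0.4287] yaw 104.03 F [ 0.01 -0.85  0.37] gap 0.0856 ff 0.0 q [ 0.68  0.28 -0.44  1.29  0.12  1.6   0.5 ] tilt [-0.      0.0026]
```

send_rows(
  targets=[0,0,-0.25,0.18,0.14,0,-1,0,0,-0.5,0.36,0.28,0,-1,0,0,-0.75,0.54,0.42,0,-1,0,0,-0.977,0.72,0.56,0,-1,0,0,-0.977,0.72,0.56,0,-1,0,0,-0.977,0.72,0.56,0,-1],
)

```text
clock: 2.48
position: [0.6701, -0.0052, 0.4281]
eef_rot: [[-0.844, 0.536, -0.002], [0.536, 0.844, -0.0], [0.001, -0.001, -1.0]]
wrist_force: [-0.0, -0.1, 1.2]
finger_gap: 0.0856
finger_force: 0.0
```

```bash
python3 - <<'E'
from h import *
go((.689,.032,.41,185.7))
E
```

```text
turn [-7.000e-04 -2.300e-03 -8.466e-01] shift [0.013  0.1385 0.0604]
t 2.48 p [ 0.6701 -0.0052  0.4281] yaw 147.6 F [-0.05 -0.06  1.19] gap 0.0856 ff 0.0 q [ 0.35  0.43 -0.65  1.13  0.25  1.66  0.77] tilt [-0.0018 -0.0001]
```

send_rows(
  targets=[0,0,-0.24,0.004,0.05,0.02,-1,0,0,-0.48,0.008,0.1,0.04,-1,0,0,-0.72,0.013,0.138,0.06,-1,0,0,-0.847,0.013,0.138,0.06,-1,0,0,-0.847,0.013,0.138,0.06,-1],
)

```text
clock: 3.1
position: [0.6889, 0.0276, 0.4109]
eef_rot: [[-0.996, -0.092, -0.001], [-0.092, 0.996, -0.002], [0.001, -0.002, -1.0]]
wrist_force: [-0.3, -1.4, -0.4]
finger_gap: 0.0854
finger_force: 0.0
```

```bash
python3 - <<'E'
from h import *
go((.689,.032,.318,185.7))
save('wrist','w1.png')
E
```

```text
turn [-0.0028 -0.0012 -0.0093] shift [-0.002   0.0153  0.3097]
t 3.1 p [0.6889 0.0276 0.4109] yaw -174.72 F [-0.26 -1.4  -0.42] gap 0.0854 ff 0.0 q [ 0.35  0.49 -0.77  1.11  0.34  1.66  1.34] tilt [-0.0007 -0.0023]
```

View pics/w1.png

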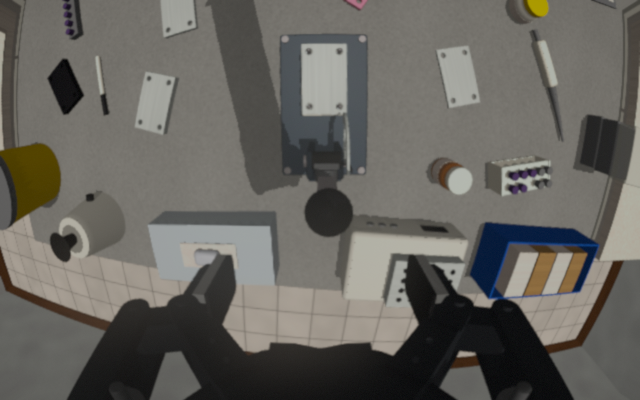

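```bash
python3 - <<'E'
from h import *
np.set_printoptions(precision=4,suppress=True)
print(atz('wrist',(329,212),.337))
b=[(286,40),(362,40),(287,171),(362,171)]
print([atz('wrist',p,.02) for p in b],np.mean([atz('wrist',p,.02) for p in b],0))
h=[(309,54),(339,54),(308,107),(339,107)]
print([atz('wrist',p,.08) for p in h],np.mean([atz('wrist',p,.08) for p in h],0))
E
```

```text
[0.6904 0.0356 0.337 ]
[array([ 0.5059, -0.0463,  0.02  ]), array([0.4935, 0.0819, 0.02  ]), array([ 0.7356, -0.0261,  0.02  ]), array([0.7233, 0.1065, 0.02  ])] [0.6146 0.029  0.02  ]
[array([ 0.5375, -0.002 ,  0.08  ]), array([0.5332, 0.0427, 0.08  ]), array([0.6192, 0.0038, 0.08  ]), array([0.6148, 0.0505, 0.08  ])] [0.5762 0.0237 0.08  ]
```

The wrist view shows the ball at (329,212), which gives (0.690,0.035). That agrees with the first fix. Next I descend and pinch.

send_rows(
  targets=[-0.003,-0.001,-0.009,-0.005,0.02,0.1,-1,-0.003,-0.001,-0.009,-0.005,0.02,0.2,-1,-0.003,-0.001,-0.009,-0.005,0.02,0.31,-1,-0.003,-0.001,-0.009,-0.005,0.02,0.31,0,-0.003,-0.001,-0.009,-0.005,0.02,0.31,0.5,-0.003,-0.001,-0.009,-0.005,0.02,0.31,1,-0.003,-0.001,-0.009,-0.005,0.02,0.31,1,-0.003,-0.001,-0.009,-0.005,0.02,0.31,1,-0.003,-0.001,-0.009,-0.005,0.02,0.31,1],
  force=25,
)

```text
clock: 4.28
position: [0.6911, 0.0337, 0.3212]
eef_rot: [[-0.995, -0.101, 0.005], [-0.101, 0.995, -0.003], [-0.005, -0.003, -1.0]]
wrist_force: [-1.1, -5.7, 4.6]
finger_gap: 0.0347
finger_force: 24.7
```

```bash
python3 - <<'E'
from h import *
o=ctrl.get_obs();p=np.array(o['position']);
hx=np.array([np.cos(np.radians(5.7)),np.sin(np.radians(5.7))])
# arc about hinge
gr=p[:2];H=np.array([.6925,.034]);print((gr-H)@hx)
for a in range(80,-1,-10):
    a0=np.radians(90);A=np.radians(a)
    d=.22*np.array([-(np.cos(A)-np.cos(a0)),np.sin(A)-np.sin(a0)])
    print(a,(-d[0]/.3).round(3),(-d[1]/.3).round(3))
go((p[0],p[1],p[2],185.7))
E
```

```text
-0.0014345112928470384
80 0.127 0.011
70 0.251 0.044
60 0.367 0.098
50 0.471 0.172
40 0.562 0.262
30 0.635 0.367
20 0.689 0.483
10 0.722 0.606
0 0.733 0.733
turn [-0.0042  0.0058  0.0023] shift [0. 0. 0.]
t 4.28 p [0.6911 0.0337 0.3212] yaw -174.2 F [-1.13 -5.75  4.61] gap 0.0347 ff 24.7 q [ 0.37  0.51 -0.77  1.28  0.35  1.48  1.31] tilt [ 0.0049 -0.0028]
```

send_rows(
  targets=[0,0,0,0.064,0,0.003,1,0,0,0,0.127,0,0.011,1,0,0,0,0.19,0,0.025,1,0,0,0,0.251,0,0.044,1,0,0,0,0.31,0,0.069,1,0,0,0,0.367,0,0.098,1,0,0,0,0.421,0,0.133,1,0,0,0,0.471,0,0.172,1,0,0,0,0.519,0,0.215,1,0,0,0,0.562,0,0.262,1,0,0,0,0.601,0,0.313,1,0,0,0,0.635,0,0.367,1,0,0,0,0.665,0,0.423,1,0,0,0,0.689,0,0.483,1,0,0,0,0.708,0,0.544,1,0,0,0,0.722,0,0.606,1,0,0,0,0.722,0,0.606,1],
)

```text
clock: 6.4
position: [0.4756, 0.0125, 0.1364]
eef_rot: [[-0.995, -0.104, 0.003], [-0.104, 0.995, -0.001], [-0.003, -0.001, -1.0]]
wrist_force: [0.6, -6.2, -4.0]
finger_gap: 0.0342
finger_force: 25.9
```

```bash
cat >> h.py <<'E'
def lev():
    p=np.array(ctrl.get_obs()['position']);H=np.array([.6925,.034]);hx=np.array([np.cos(np.radians(5.7)),np.sin(np.radians(5.7))])
    dx=(p[:2]-H)@hx;dz=p[2]+.0187-.12
    print('lever dx %.4f dz %.4f r %.4f deg %.2f'%(dx,dz,np.hypot(dx,dz),np.degrees(np.arctan2(dz,-dx))))
E
python3 - <<'E'
from h import *
lev();p=ctrl.get_obs()['position'];go((p[0],p[1],p[2],185.7))
E
```

```text
lever dx -0.2180 dz 0.0351 r 0.2208 deg 9.15
turn [-0.0017  0.0033  0.0061] shift [0. 0. 0.]
t 6.4 p [0.4756 0.0125 0.1364] yaw -174.03 F [ 0.64 -6.22 -3.99] gap 0.0342 ff 25.9 q [ 0.59  0.26 -0.81  2.03  0.24  0.94  1.33] tilt [ 0.0027 -0.001 ]
```

send_rows(
  targets=[0,0,0,0.003,0,0.03,1,0,0,0,0.006,0,0.06,1,0,0,0,0.008,0,0.09,1,0,0,0,0.008,0,0.113,1,0,0,0,0.008,0,0.113,1],
)

```text
clock: 7.02
position: [0.4727, 0.0122, 0.1028]
eef_rot: [[-0.995, -0.104, 0.001], [-0.104, 0.995, -0.001], [-0.001, -0.002, -1.0]]
wrist_force: [0.4, -5.4, -3.2]
finger_gap: 0.0341
finger_force: 26.0
```

send_rows(
  targets=[0,0,0,0,0,0.014,1,0,0,0,0,0,0.027,1,0,0,0,0,0,0.027,1],
)

```text
clock: 7.4
position: [0.4728, 0.0122, 0.0949]
eef_rot: [[-0.995, -0.104, 0.001], [-0.104, 0.995, -0.002], [-0.001, -0.002, -1.0]]
wrist_force: [0.2, -5.4, -3.1]
finger_gap: 0.0343
finger_force: 26.0
```

```bash
python3 - <<'E'
from h import *
lev();p=ctrl.get_obs()['position'];go((p[0],p[1],p[2],185.7))
E
```

```text
lever dx -0.2208 dz -0.0064 r 0.2209 deg -1.66
turn [-0.0022  0.0014  0.0055] shift [0. 0. 0.]
t 7.4 p [0.4728 0.0122 0.0949] yaw -174.05 F [ 0.19 -5.36 -3.13] gap 0.0343 ff 26.0 q [ 0.56  0.32 -0.78  2.08  0.3   0.86  1.27] tilt [ 0.0013 -0.0016]
```

send_rows(
  targets=[0,0,0,0,0,0.013,1,0,0,0,0,0,0.013,1],
)

```text
clock: 7.65
position: [0.473, 0.0122, 0.0911]
eef_rot: [[-0.995, -0.104, 0.002], [-0.104, 0.995, -0.002], [-0.001, -0.002, -1.0]]
wrist_force: [0.0, -5.8, -2.5]
finger_gap: 0.0341
finger_force: 26.0
```

send_rows(
  targets=[0,0,0,-0.001,0,0.013,1,0,0,0,-0.001,0,0.013,1],
)

```text
clock: 7.9
position: [0.4732, 0.0122, 0.0872]
eef_rot: [[-0.995, -0.103, 0.001], [-0.103, 0.995, -0.002], [-0.001, -0.002, -1.0]]
wrist_force: [-0.0, -5.3, -2.2]
finger_gap: 0.0346
finger_force: 26.0
```

send_rows(
  targets=[0,0,0,-0.001,0,0.013,1,0,0,0,-0.001,0,0.013,1],
)

```text
clock: 8.15
position: [0.4735, 0.0123, 0.0832]
eef_rot: [[-0.995, -0.103, 0.001], [-0.103, 0.995, -0.002], [-0.001, -0.002, -1.0]]
wrist_force: [-0.7, -5.1, -3.3]
finger_gap: 0.0344
finger_force: 26.0
```

send_rows(
  targets=[0,0,0,-0.001,0,0.013,1,0,0,0,-0.001,0,0.013,1],
)

```text
clock: 8.4
position: [0.4738, 0.0123, 0.0794]
eef_rot: [[-0.995, -0.103, 0.001], [-0.103, 0.995, -0.002], [-0.001, -0.002, -1.0]]
wrist_force: [-0.1, -5.5, -2.1]
finger_gap: 0.0346
finger_force: 26.0
```

send_rows(
  targets=[0,0,0,-0.001,0,0.008,1,0,0,0,-0.001,0,0.008,1],
)

```text
clock: 8.65
position: [0.474, 0.0123, 0.077]
eef_rot: [[-0.995, -0.103, 0.001], [-0.103, 0.995, -0.002], [-0.001, -0.002, -1.0]]
wrist_force: [-0.4, -5.4, -2.4]
finger_gap: 0.0343
finger_force: 26.1
```

send_rows(
  targets=[0,0,0,-0.001,0,0.008,1,0,0,0,-0.001,0,0.008,1],
)

```text
clock: 8.9
position: [0.4743, 0.0124, 0.0747]
eef_rot: [[-0.995, -0.103, 0.001], [-0.103, 0.995, -0.002], [-0.001, -0.002, -1.0]]
wrist_force: [0.0, -7.0, -1.9]
finger_gap: 0.0346
finger_force: 26.1
```

send_rows(
  targets=[0,0,0,-0.001,0,0.007,1,0,0,0,-0.001,0,0.007,1],
)

```text
clock: 9.15
position: [0.4746, 0.0124, 0.0726]
eef_rot: [[-0.995, -0.103, 0.001], [-0.103, 0.995, -0.002], [-0.001, -0.002, -1.0]]
wrist_force: [-0.9, -5.9, -1.9]
finger_gap: 0.0346
finger_force: 26.1
```

send_rows(
  targets=[0,0,0,-0.001,0,0.007,1,0,0,0,-0.001,0,0.007,1],
)

```text
clock: 9.4
position: [0.4749, 0.0124, 0.0705]
eef_rot: [[-0.995, -0.103, 0.001], [-0.103, 0.995, -0.002], [-0.001, -0.002, -1.0]]
wrist_force: [-0.5, -7.1, -1.6]
finger_gap: 0.0344
finger_force: 26.1
```

send_rows(
  targets=[0,0,0,-0.001,0,0.007,1,0,0,0,-0.001,0,0.007,1],
)

```text
clock: 9.65
position: [0.4751, 0.0124, 0.0686]
eef_rot: [[-0.995, -0.103, 0.001], [-0.103, 0.995, -0.002], [-0.001, -0.002, -1.0]]
wrist_force: [-1.4, -5.6, 1.3]
finger_gap: 0.0344
finger_force: 26.3
```

send_rows(
  targets=[0,0,0,-0.001,0,0.007,1,0,0,0,-0.001,0,0.007,1],
)

```text
clock: 9.9
position: [0.4754, 0.0124, 0.0669]
eef_rot: [[-0.995, -0.103, 0.001], [-0.103, 0.995, -0.003], [-0.0, -0.003, -1.0]]
wrist_force: [-2.8, -6.5, 5.7]
finger_gap: 0.0344
finger_force: 26.6
```

send_rows(
  targets=[0,0,0,0,0,0.004,1,0,0,0,0,0,0.004,1,0,0,0,0,0,0.004,1],
)

```text
clock: 10.28
position: [0.4757, 0.0125, 0.0661]
eef_rot: [[-0.995, -0.103, 0.001], [-0.103, 0.995, -0.003], [-0.001, -0.003, -1.0]]
wrist_force: [-3.6, -6.9, 8.8]
finger_gap: 0.0343
finger_force: 26.8
```

It firms up from z ≈ 0.0695 at the TCP, so the ball is about 32 mm below level. At 120 mm that is about 17.3 mm, so the thick (18 mm) plate fits. I'll raise the lever.

send_rows(
  targets=[0,0,0,0.008,0,-0.07,1,0,0,0,0.008,0,-0.14,1,0,0,0,0.003,0,-0.21,1,0,0,0,-0.0156,0,-0.307,1,0,0,0,-0.035,0,-0.368,1,0,0,0,-0.059,0,-0.427,1,0,0,0,-0.089,0,-0.484,1,0,0,0,-0.123,0,-0.538,1,0,0,0,-0.162,0,-0.589,1,0,0,0,-0.205,0,-0.636,1,0,0,0,-0.2525,0,-0.679,1,0,0,0,-0.303,0,-0.718,1,0,0,0,-0.357,0,-0.752,1,0,0,0,-0.414,0,-0.782,1,0,0,0,-0.473,0,-0.806,1,0,0,0,-0.534,0,-0.826,1,0,0,0,-0.5965,0,-0.8395,1,0,0,0,-0.66,0,-0.848,1,0,0,0,-0.724,0,-0.851,1,0,0,0,-0.75,0,-0.851,1],
)

```text
clock: 12.78
position: [0.6994, 0.0346, 0.3212]
eef_rot: [[-0.995, -0.101, 0.001], [-0.101, 0.995, -0.003], [-0.001, -0.003, -1.0]]
wrist_force: [-3.0, -4.9, 2.1]
finger_gap: 0.0344
finger_force: 24.8
```

send_rows(
  targets=[0,0,0,0,0,0,-1,0,0,0,0,0,0,-1,0,0,0,0,0,0,-1,0,0,0,0,0,-0.2,-1,0,0,0,0,0,-0.35,-1],
)

```text
clock: 13.4
position: [0.6981, 0.0384, 0.4271]
eef_rot: [[-0.994, -0.106, 0.002], [-0.106, 0.994, 0.003], [-0.002, 0.003, -1.0]]
wrist_force: [0.2, 0.2, 0.9]
finger_gap: 0.0859
finger_force: 0.0
```

```bash
python3 - <<'E'
from h import *
go((.60,-.13,.40,185.7),(.60,-.22,.30,170))
E
```

```text
turn [0.0033 0.0026 0.008 ] shift [ 0.3845 -0.5239  0.0881]
turn [0.0037 0.0021 0.3569] shift [ 0.4168 -0.8231  0.4205]
t 13.4 p [0.6981 0.0384 0.4271] yaw -173.94 F [0.21 0.24 0.9 ] gap 0.0859 ff 0.0 q [ 0.32  0.52 -0.78  1.04  0.36  1.7   1.34] tilt [0.0017 0.0028]
```

```bash
python3 - <<'E'
from h import *
go((.55,.0225,.40,185.7),(.55,.0225,.25,185.7))
E
```

```text
turn [0.0033 0.0026 0.008 ] shift [ 0.4966 -0.0008  0.0892]
turn [0.0033 0.0026 0.008 ] shift [ 0.4976 -0.0021  0.5892]
t 13.4 p [0.6981 0.0384 0.4271] yaw -173.94 F [0.21 0.24 0.9 ] gap 0.0859 ff 0.0 q [ 0.32  0.52 -0.78  1.04  0.36  1.7   1.34] tilt [0.0017 0.0028]
```

send_rows(
  targets=[0.003,0.003,0.008,0.18,0,0.03,-1,0.003,0.003,0.008,0.36,0,0.1,-1,0.003,0.003,0.008,0.498,0,0.25,-1,0.003,0.003,0.008,0.498,-0.002,0.4,-1,0.003,0.003,0.008,0.498,-0.002,0.54,-1,0.003,0.003,0.008,0.498,-0.002,0.589,-1,0.003,0.003,0.008,0.498,-0.002,0.589,-1],
)

```text
clock: 14.28
position: [0.5499, 0.0224, 0.248]
eef_rot: [[-0.995, -0.099, -0.002], [-0.099, 0.995, 0.0], [0.002, 0.0, -1.0]]
wrist_force: [0.0, -0.0, 0.9]
finger_gap: 0.085
finger_force: 0.0
```

```bash
python3 - <<'E'
from h import *
import json
o=ctrl.get_obs();save('wrist','wbed.png')
json.dump([list(o['position']),np.array(o['eef_rot']).tolist()],open('bed.json','w'))
go((.60,-.15,.30,185.7),(.58,-.28,.25,170))
E
```

```text
turn [ 0.0003  0.0002 -0.0002] shift [-0.1061 -0.5887 -0.1696]
turn [3.000e-04 2.000e-04 3.487e-01] shift [ 0.0032 -1.0133 -0.0031]
t 14.32 p [0.5508 0.0226 0.2491] yaw -174.31 F [ 0.15  0.28 -0.47] gap 0.0856 ff 0.0 q [ 0.56  0.29 -0.83  1.73  0.22  1.22  1.35] tilt [0.0001 0.0002]
```

send_rows(
  targets=[0,0,0.1,0,-0.2,0,-1,0,0,0.2,0,-0.4,0,-1,0,0,0.3,0,-0.6,0,-1,0,0,0.378,0,-0.8,0,-1,0,0,0.378,0,-1,0,-1,0,0,0.378,0,-1,0,-1,0,0,0.378,0,-1,0,-1],
)

```text
clock: 15.2
position: [0.5808, -0.276, 0.2495]
eef_rot: [[-0.98, 0.197, 0.001], [0.197, 0.98, 0.0], [-0.001, 0.0, -1.0]]
wrist_force: [0.2, 0.8, 0.5]
finger_gap: 0.0857
finger_force: 0.0
```

```bash
python3 - <<'E'
from h import *
import json
o=ctrl.get_obs();save('wrist','wrt.png')
json.dump([list(o['position']),np.array(o['eef_rot']).tolist()],open('rt.json','w'))
a=cv2.imread('pics/wbed.png');b=cv2.imread('pics/wrt.png')
f=lambda i,x0,y0:cv2.resize(i[y0:y0+200,x0:x0+133],None,fx=3,fy=3,interpolation=cv2.INTER_CUBIC)
cv2.imwrite('pics/two.png',np.hstack([f(a,255,100),f(b,255,100)]))
go((.60,-.15,.30,185.7))
E
```

```text
turn [ 2.000e-04  1.200e-03 -3.761e-01] shift [ 0.0182  0.4206 -0.1683]
t 15.25 p [ 0.5809 -0.2748  0.2495] yaw 168.78 F [-0.33 -1.1   0.85] gap 0.0857 ff 0.0 q [ 0.84  0.43 -0.64  1.52  0.26  1.28  1.54] tilt [0.0009 0.0001]
```

View pics/two.png

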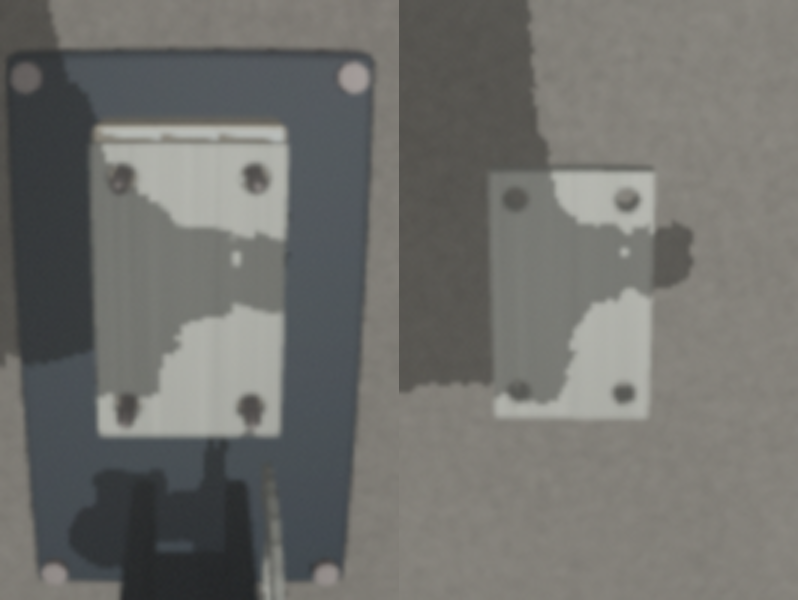

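```bash
cat > w.py <<'E'
from h import *
import json
np.set_printoptions(precision=4,suppress=True)
m=ctrl.camera_model('wrist');T=np.array(m['T_tool_cam'])
def watz(f,px,z):
    p,Rt=json.load(open(f));Rt=np.array(Rt);u,v=px
    x=(u-m['cx'])/m['fx'];y=(v-m['cy'])/m['fy'];r=np.hypot(x,y)
    d=Rt@T[:3,:3]@np.array([np.sin(r)*x/r,np.sin(r)*y/r,np.cos(r)]);c=np.array(p)+Rt@T[:3,3]
    return c+d*(z-c[2])/d[2]
def wproj(f,P):
    p,Rt=json.load(open(f));Rt=np.array(Rt);q=np.linalg.inv(T)@np.r_[Rt.T@(np.array(P)-p),1]
    r=np.arctan2(np.hypot(q[0],q[1]),q[2]);n=np.hypot(q[0],q[1])
    return m['cx']+m['fx']*r*q[0]/n,m['cy']+m['fy']*r*q[1]/n
def quad(f,pts,z):
    c=[watz(f,p,z) for p in pts];ax=c[2]+c[3]-c[0]-c[1]
    return np.mean(c,0),np.degrees(np.arctan2(ax[1],ax[0])),np.linalg.norm(ax)/2,np.linalg.norm(c[0]+c[3]-c[1]-c[2])/2
E
cat > r.py <<'E'
from w import *
B=lambda x,y:(255+x/3,100+y/3);P=lambda x,y:(255+(x-399)/3,100+y/3)
print('base bolts',quad('bed.json',[B(26,77),B(354,77),B(326,574),B(54,574)],.02))
print('base top',quad('bed.json',[B(8,55),B(374,55),B(344,582),B(37,578)],.018))
for z in(.006,.012,.018):
    print(z,'corners',quad('rt.json',[P(489,172),P(655,171),P(649,418),P(495,418)],z),'holes',quad('rt.json',[P(515,199),P(627,199),P(624,393),P(518,392)],z))
    c=watz('rt.json',P(572,171.5),z);q=wproj('rt.json',[c[0],c[1],0]);print('  bottom edge y',(q[1]-100)*3)
ct=quad('bed.json',[B(92,143),B(288,143),B(280,436),B(98,436)],.0746);print('cover',ct)
print('tips? near/far',[watz('bed.json',B(*p),.092) for p in[(123,187),(258,187),(251,432),(128,422)]])
E
python3 r.py; python3 - <<'E'
import cv2
a=cv2.imread('pics/wbed.png');c=lambda x,y:cv2.resize(a[y:y+30,x:x+40],None,fx=10,fy=10,interpolation=cv2.INTER_CUBIC)
import numpy as np
cv2.imwrite('pics/tips.png',np.vstack([np.hstack([c(275,145),c(320,145)]),np.hstack([c(275,220),c(320,220)])]))
E
```

```text
base bolts (array([0.6143, 0.0278, 0.02  ]), np.float64(5.577612127620397), np.float64(0.23343447775491052), np.float64(0.13167289788843684))
base top (array([0.6124, 0.028 , 0.018 ]), np.float64(5.563840000235482), np.float64(0.24787775016224156), np.float64(0.14896213061919092))
0.006 corners (array([ 0.6259, -0.2937,  0.006 ]), np.float64(-11.779705950079064), np.float64(0.11438261769883125), np.float64(0.07062796762443187)) holes (array([ 0.6254, -0.294 ,  0.006 ]), np.float64(-11.797749893447731), np.float64(0.08946691825627465), np.float64(0.04795746881024308))
  bottom edge y 169.04306452778417
0.012 corners (array([ 0.6241, -0.2932,  0.012 ]), np.float64(-11.779705950079057), np.float64(0.11260971405538395), np.float64(0.06953325075529777)) holes (array([ 0.6235, -0.2935,  0.012 ]), np.float64(-11.797749893447746), np.float64(0.08808020208789515), np.float64(0.047214139335059524))
  bottom edge y 166.58382694302813
0.018 corners (array([ 0.6222, -0.2927,  0.018 ]), np.float64(-11.779705950079057), np.float64(0.11083681041193665), np.float64(0.06843853388616361)) holes (array([ 0.6216, -0.2929,  0.018 ]), np.float64(-11.797749893447776), np.float64(0.08669348591951555), np.float64(0.04647080985987602))
  bottom edge y 164.12231903737356
cover (array([0.573 , 0.0238, 0.0746]), np.float64(5.388539179133365), np.float64(0.11123463203303346), np.float64(0.0684084760959921))
tips? near/far [array([ 0.532, -0.002,  0.092]), array([0.5276, 0.0421, 0.092 ]), array([0.6159, 0.0503, 0.092 ]), array([0.6163, 0.0061, 0.092 ])]
```

View pics/tips.png

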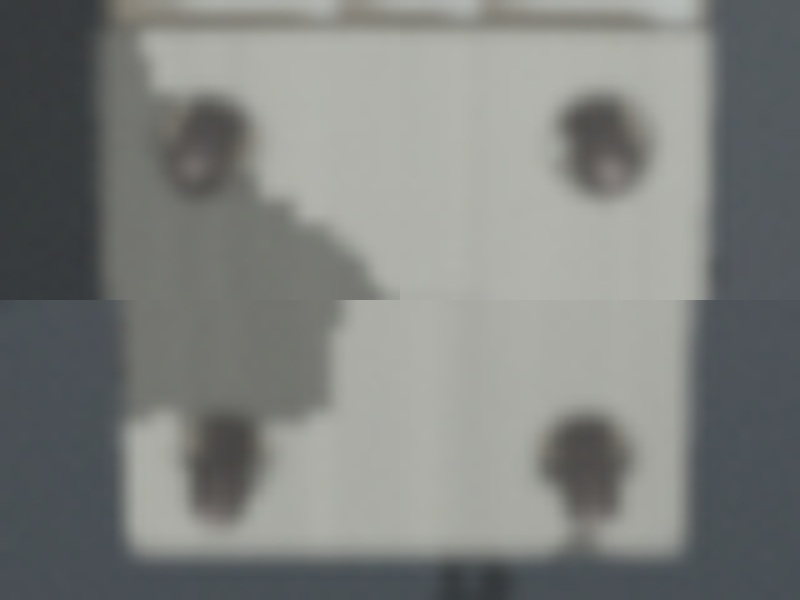

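```bash
python3 - <<'E'
from w import *
T=lambda x,y:(225+x/4.4,130+y/4.4); S=lambda x,y:(245+x/5,120+y/5); L=lambda x,y:(250+x/13.33,275+(y-400)/6.67)
# L: which side corners: project approx
top=[(25,268),(98,243),(138,357),(67,385)]
sd=[L(*p) for p in[(190,447),(700,452),(672,575),(140,572)]]
for t in top:
    w=atz('top',T(*t),.012);pr=np.array(proj('side',w));k=np.argmin([np.linalg.norm(pr-s) for s in sd])
    print('L',tri(ray('top',T(*t)),ray('side',sd[k])),pr,sd[k])
S8=lambda x,y:(300+x/8,160+y/8)
for n,c in(('RT',S8(262,222)),('RB',S8(672,328)),('L',L(400,574))):
  for h in(.006,.012,.018):
    a=atz('side',c,h);q=proj('side',[a[0],a[1],0]);print(n,h,'band px',round(q[1]-c[1],2))
E
python3 - <<'E'
import cv2
s=cv2.cvtColor(cv2.imread('pics/raw_side0.png'),cv2.COLOR_BGR2GRAY)
print('L',s[292:310,280],'RT',[s[180:194,x].tolist() for x in(320,326)],'RB',[s[194:208,x].tolist() for x in(364,372)])
E
```

```text
L (array([0.5646, 0.3198, 0.0016]), np.float64(0.0008670128943569561)) [260.6045 297.7755] (260.5026256564141, 300.7871064467766)
L (array([0.5882, 0.2552, 0.0005]), np.float64(0.0010190508441647796)) [265.0361 278.9662] (264.2535633908477, 282.0464767616192)
L (array([0.4843, 0.2172, 0.0016]), np.float64(0.0009416766541106176)) [302.4981 279.953 ] (302.5131282820705, 282.7961019490255)
L (array([0.4602, 0.2804, 0.0028]), np.float64(0.0009874598061930637)) [301.064  298.5865] (300.4126031507877, 301.23688155922036)
RT 0.006 band px 1.28
RT 0.012 band px 2.57
RT 0.018 band px 3.87
RB 0.006 band px 1.31
RB 0.012 band px 2.63
RB 0.018 band px 3.97
L 0.006 band px 1.43
L 0.012 band px 2.87
L 0.018 band px 4.31
L [163 164 164 164 164 164 164 161 148 120 108 116 118 116 115 116 117 118] RT [[163, 157, 136, 103, 90, 96, 107, 115, 118, 116, 118, 116, 117, 119], [165, 165, 165, 158, 139, 107, 91, 93, 105, 115, 118, 119, 119, 119]] RB [[165, 164, 164, 161, 149, 119, 99, 105, 117, 121, 120, 121, 123, 121], [164, 164, 164, 165, 162, 149, 113, 98, 106, 117, 122, 123, 122, 122]]
```

RT is the thickest: its triangulated height exceeds RB's, and L's is the lowest. The wrist view also gives it 110.8 x 68.4 mm when I assume z = 18 mm. It is bare metal and not black, so it's the thick plate. The tips average (0.573,0.0241), and the bed from the base is (0.5735,0.0241), yaw 5.5°. Time to grasp RT.

```bash
python3 - <<'E'
from h import *
go((.6219,-.2928,.06,168.2),(.6219,-.2928,.001,168.2))
E
```

```text
turn [0.0004 0.0011 0.0128] shift [-0.1453 -0.0323  0.6317]
turn [0.0004 0.0011 0.0128] shift [-0.1451 -0.0324  0.8284]
t 15.25 p [ 0.5809 -0.2748  0.2495] yaw 168.78 F [-0.33 -1.1   0.85] gap 0.0857 ff 0.0 q [ 0.84  0.43 -0.64  1.52  0.26  1.28  1.54] tilt [0.0009 0.0001]
```

send_rows(
  targets=[0,0.001,0.013,-0.08,-0.02,0.15,-1,0,0.001,0.013,-0.145,-0.032,0.3,-1,0,0.001,0.013,-0.145,-0.032,0.45,-1,0,0.001,0.013,-0.145,-0.032,0.6,-1,0,0.001,0.013,-0.145,-0.032,0.7,-1,0,0.001,0.013,-0.145,-0.032,0.78,-1,0,0.001,0.013,-0.145,-0.032,0.826,-1,0,0.001,0.013,-0.145,-0.032,0.828,-1,0,0.001,0.013,-0.145,-0.032,0.828,-1],
)

```text
clock: 16.38
position: [0.6211, -0.2947, 0.0009]
eef_rot: [[-0.978, 0.207, -0.0], [0.207, 0.978, -0.001], [0.0, -0.001, -1.0]]
wrist_force: [0.9, -0.6, 0.2]
finger_gap: 0.0853
finger_force: 0.0
```

send_rows(
  targets=[0,0,0,0,0,0.008,-1,0,0,0,0,0,0.013,-1,0,0,0,0,0,0.013,-1],
)

```text
clock: 16.75
position: [0.6199, -0.2946, -0.0043]
eef_rot: [[-0.978, 0.207, -0.002], [0.207, 0.978, -0.0], [0.002, -0.001, -1.0]]
wrist_force: [0.6, 0.1, 0.1]
finger_gap: 0.0855
finger_force: 0.0
```

```bash
python3 - <<'E'
from h import *
go((.6219,-.2928,.001,168.2))
E
```

```text
turn [-0.0009 -0.0029 -0.0029] shift [-0.0051  0.0071 -0.0176]
t 16.75 p [ 0.6199 -0.2946 -0.0043] yaw 168.07 F [0.59 0.13 0.12] gap 0.0855 ff 0.0 q [ 0.74  0.75 -0.53  1.61  0.45  0.91  1.41] tilt [-0.0023 -0.0002]
```

send_rows(
  targets=[-0.001,-0.003,0,-0.005,0.007,0,-1,-0.001,-0.003,0,-0.005,0.007,0,-0.5,-0.001,-0.003,0,-0.005,0.007,0,0,-0.001,-0.003,0,-0.005,0.007,0,1,-0.001,-0.003,0,-0.005,0.007,0,1,-0.001,-0.003,0,-0.005,0.007,0,1],
  force=60,
)

```text
clock: 17.5
position: [0.6225, -0.293, -0.0036]
eef_rot: [[-0.978, 0.207, 0.001], [0.207, 0.978, -0.0], [-0.001, -0.0, -1.0]]
wrist_force: [0.2, -0.2, 5.9]
finger_gap: 0.0666
finger_force: 70.7
```

```bash
python3 - <<'E'
from h import *
go((.6219,-.2928,.20,168.2),(.60,-.14,.20,185.5))
E
```

```text
turn [-0.0002  0.0018 -0.0027] shift [ 0.0012 -0.     -0.6788]
turn [-0.0005  0.0018 -0.3871] shift [ 0.1779  0.4833 -0.6792]
t 17.5 p [ 0.6225 -0.293  -0.0036] yaw 168.08 F [ 0.19 -0.24  5.88] gap 0.0666 ff 70.7 q [ 0.74  0.75 -0.53  1.61  0.45  0.91  1.41] tilt [ 0.0014 -0.0004]
```

send_rows(
  targets=[0,0,0,0,0,-0.1,1,0,0,0,0,0,-0.25,1,0,0,0,0,0,-0.45,1,0,0,-0.1,0.04,0.12,-0.62,1,0,0,-0.2,0.09,0.24,-0.68,1,0,0,-0.3,0.13,0.36,-0.68,1,0,0,-0.387,0.178,0.483,-0.68,1,0,0,-0.387,0.178,0.483,-0.68,1],
)

```text
clock: 18.5
position: [0.5982, -0.1344, 0.1986]
eef_rot: [[-0.995, -0.103, -0.003], [-0.103, 0.995, 0.003], [0.002, 0.003, -1.0]]
wrist_force: [0.7, -0.5, -3.5]
finger_gap: 0.0663
finger_force: 69.8
```

```bash
python3 - <<'E'
from h import *
go((.5735,.0241,.20,185.5),(.5735,.0241,.11,185.5))
E
```

```text
turn [ 0.0044 -0.0029  0.0095] shift [ 0.0272  0.5339 -0.0029]
turn [ 0.0044 -0.0029  0.0095] shift [0.0266 0.5328 0.2971]
t 18.5 p [ 0.5982 -0.1344  0.1986] yaw -174.07 F [ 0.66 -0.54 -3.5 ] gap 0.0663 ff 69.8 q [ 0.7   0.44 -0.74  1.65  0.31  1.18  1.57] tilt [-0.0026  0.0032]
```

The wrist carries 3.5 N, about 0.35 kg, which matches the 18 mm plate. Next I move over the posts.

send_rows(
  targets=[0.004,-0.003,0.01,0.01,0.15,0,1,0.004,-0.003,0.01,0.02,0.3,0,1,0.004,-0.003,0.01,0.026,0.45,0,1,0.004,-0.003,0.01,0.026,0.533,0.1,1,0.004,-0.003,0.01,0.026,0.533,0.22,1,0.004,-0.003,0.01,0.026,0.533,0.297,1,0.004,-0.003,0.01,0.026,0.533,0.297,1,0.004,-0.003,0.01,0.026,0.533,0.297,1],
)

```text
clock: 19.5
position: [0.577, 0.0182, 0.111]
eef_rot: [[-0.996, -0.087, 0.003], [-0.087, 0.996, -0.002], [-0.003, -0.003, -1.0]]
wrist_force: [-0.2, 0.1, -2.6]
finger_gap: 0.0666
finger_force: 69.7
```

```bash
python3 - <<'E'
from h import *
import json
go((.5735,.0241,.094,185.5))
o=ctrl.get_obs();save('wrist','wpl.png',(240,100,400,300),3)
json.dump([list(o['position']),np.array(o['eef_rot']).tolist()],open('pl.json','w'))
E
```

```text
turn [-0.0036  0.004  -0.0112] shift [0.0101 0.0208 0.0565]
t 19.5 p [0.577  0.0182 0.111 ] yaw -175.0 F [-0.19  0.07 -2.6 ] gap 0.0666 ff 69.7 q [ 0.47  0.48 -0.74  1.83  0.39  0.99  1.22] tilt [ 0.0034 -0.0025]
```

View pics/wpl.png

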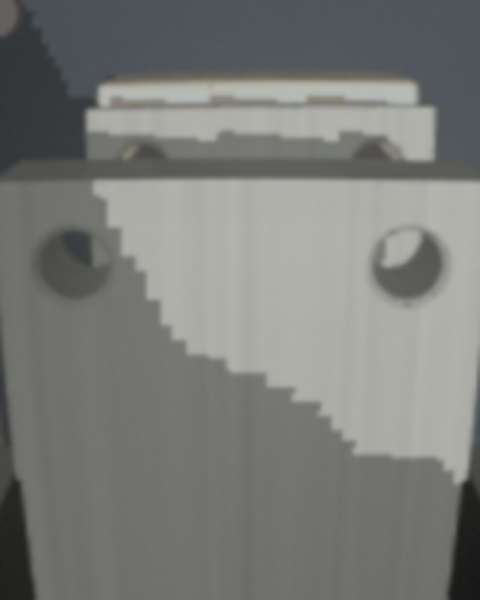

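The plate sits level in the grip, with its near holes at (265,188) and (376,188) in full-frame pixels. The tool is about 6 mm off in y, since the command drifted from the measured pose. I'll compute the in-hand offset and correct it.

```bash
python3 - <<'E'
from w import *
p,Rt=json.load(open('pl.json'));p=np.array(p);Rt=np.array(Rt)
for zt in(.130,.1326,.135):
    a=watz('pl.json',(240+75/3,188),zt);b=watz('pl.json',(240+409/3,188),zt)
    m_=(a+b)/2;print(zt,np.linalg.norm(a-b),'tool',(Rt.T@(m_-p)),'axis yaw',np.degrees(np.arctan2((b-a)[1],(b-a)[0]))-90)
# tips, refined
px=[(294.5,163.4),(341.1,162.8),(338,244),(296.8,242.5)]
print('tips',quad('bed.json',px,.092),[watz('bed.json',q,.092) for q in px])
E
```

```text
0.13 0.04700073906466542 tool [ 0.0429  0.0011 -0.0192] axis yaw 5.009654748842692
0.1326 0.046018319461649596 tool [ 0.0437  0.0011 -0.0218] axis yaw 5.009654748842763
0.135 0.045111470597327306 tool [ 0.0443  0.0011 -0.0242] axis yaw 5.009654748842664
tips (array([0.5743, 0.0233, 0.092 ]), np.float64(5.286562845455214), np.float64(0.0870572379370226), np.float64(0.04510683377462696)) [array([ 0.5335, -0.0035,  0.092 ]), array([0.5284, 0.0422, 0.092 ]), array([0.6163, 0.0494, 0.092 ]), array([0.6189, 0.0052, 0.092 ])]
```

```bash
python3 - <<'E'
from h import *
go((.5738,.0222,.099,185.6))
E
```

```text
turn [-0.0038  0.0054 -0.0133] shift [0.011  0.014  0.0417]
t 19.55 p [0.5774 0.0183 0.1115] yaw -175.0 F [ 0.11  0.43 -2.77] gap 0.0664 ff 69.7 q [ 0.47  0.48 -0.74  1.83  0.39  0.99  1.22] tilt [ 0.0045 -0.0025]
```

send_rows(
  targets=[-0.004,0.005,-0.013,0.011,0.014,0.02,1,-0.004,0.005,-0.013,0.011,0.014,0.042,1,-0.004,0.005,-0.013,0.011,0.014,0.042,1,-0.004,0.005,-0.013,0.011,0.014,0.042,1],
)

```text
clock: 20.05
position: [0.573, 0.0223, 0.098]
eef_rot: [[-0.995, -0.098, -0.001], [-0.098, 0.995, 0.0], [0.001, 0.0, -1.0]]
wrist_force: [-0.2, 0.8, -2.7]
finger_gap: 0.0662
finger_force: 69.8
```

```bash
python3 - <<'E'
from h import *
go((.5738,.0222,.099,185.6))
E
```

```text
turn [ 0.0002 -0.0016  0.0005] shift [-0.0026 -0.0006 -0.0034]
t 20.05 p [0.573  0.0223 0.098 ] yaw -174.38 F [-0.23  0.83 -2.67] gap 0.0662 ff 69.8 q [ 0.46  0.49 -0.74  1.84  0.4   0.96  1.22] tilt [-0.0013  0.    ]
```

send_rows(
  targets=[0,-0.001,0,-0.002,0,0.013,1,0,-0.001,0,-0.002,0,0.027,1,0,-0.001,0,-0.002,0,0.04,1,0,-0.001,0,-0.002,0,0.04,1],
)

```text
clock: 20.55
position: [0.5731, 0.0224, 0.0854]
eef_rot: [[-0.995, -0.098, -0.002], [-0.098, 0.995, 0.0], [0.002, 0.0, -1.0]]
wrist_force: [0.2, 0.6, -3.9]
finger_gap: 0.0666
finger_force: 69.8
```

send_rows(
  targets=[0,0,0,0,0,0.01,1,0,0,0,0,0,0.017,1,0,0,0,0,0,0.017,1],
)

```text
clock: 20.92
position: [0.5733, 0.0224, 0.0807]
eef_rot: [[-0.995, -0.098, -0.001], [-0.098, 0.995, 0.0], [0.001, 0.0, -1.0]]
wrist_force: [-0.6, 0.3, -3.3]
finger_gap: 0.0667
finger_force: 69.8
```

```bash
python3 - <<'E'
from h import *
go((.5738,.0222,.080,185.6))
E
```

```text
turn [ 0.0002 -0.0012  0.0006] shift [-0.0015 -0.0007  0.0023]
t 20.93 p [0.5733 0.0224 0.0807] yaw -174.37 F [-0.58  0.26 -3.27] gap 0.0667 ff 69.8 q [ 0.45  0.51 -0.73  1.85  0.42  0.93  1.2 ] tilt [-0.001   0.0001]
```

The underside is about 8 mm below the tips with no contact force, so the plate is on all four posts. I'll keep lowering.

send_rows(
  targets=[0,-0.001,0,0,0,0.01,1,0,-0.001,0,0,0,0.02,1,0,-0.001,0,0,0,0.03,1,0,-0.001,0,0,0,0.03,1],
)

```text
clock: 21.42
position: [0.5732, 0.0224, 0.0715]
eef_rot: [[-0.995, -0.098, -0.001], [-0.098, 0.995, 0.0], [0.0, 0.0, -1.0]]
wrist_force: [-0.9, -0.6, -3.1]
finger_gap: 0.0667
finger_force: 69.8
```

send_rows(
  targets=[0,0,0,0,0,0.004,1,0,0,0,0,0,0.008,1,0,0,0,0,0,0.008,1],
)

```text
clock: 21.8
position: [0.5736, 0.0225, 0.0708]
eef_rot: [[-0.995, -0.098, 0.0], [-0.098, 0.995, -0.001], [-0.0, -0.001, -1.0]]
wrist_force: [-2.7, -0.7, 6.2]
finger_gap: 0.0665
finger_force: 71.0
```

Force rose by 9 N, so the plate has landed. Release and rise.

send_rows(
  targets=[0,0,0,0,0,-0.003,0.5,0,0,0,0,0,-0.003,-1,0,0,0,0,0,-0.003,-1,0,0,0,0,0,-0.003,-1,0,0,0,0,0,-0.05,-1,0,0,0,0,0,-0.15,-1,0,0,0,0,0,-0.3,-1,0,0,0,0,0,-0.45,-1,0,0,0,0,0,-0.6,-1,0,0,0,0,0,-0.6,-1],
)

```text
clock: 23.05
position: [0.576, 0.0235, 0.2546]
eef_rot: [[-0.995, -0.098, 0.009], [-0.098, 0.995, 0.0], [-0.009, -0.001, -1.0]]
wrist_force: [0.6, -0.5, 0.0]
finger_gap: 0.0856
finger_force: 0.0
```

```bash
python3 - <<'E'
from h import *
import json
o=ctrl.get_obs();save('wrist','wd.png',(230,90,430,290),3)
json.dump([list(o['position']),np.array(o['eef_rot']).tolist()],open('d.json','w'))
go((.60,.026,.42,185.6),(.694,.0344,.42,185.6))
E
```

```text
turn [-0.0008  0.0059  0.0008] shift [-0.0882  0.0017 -0.5596]
turn [-0.0008  0.0059  0.0008] shift [-0.4028 -0.0012 -0.5582]
t 23.1 p [0.5745 0.0229 0.252 ] yaw -174.36 F [-0.15  0.39 -0.24] gap 0.085 ff 0.0 q [ 0.54  0.33 -0.82  1.68  0.25  1.24  1.33] tilt [ 0.0047 -0.0001]
```

View pics/wd.png

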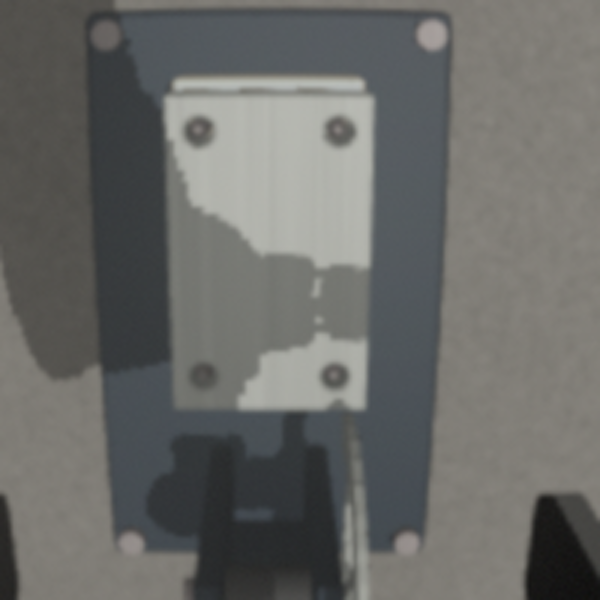

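The post tips sit centred in all four holes at crop (199,131), (340,131), (203,376) and (335,376), and the plate is flat. Back to the ball.

send_rows(
  targets=[-0.001,0.006,0.001,0,0,-0.2,-1,-0.001,0.006,0.001,0,0,-0.4,-1,-0.001,0.006,0.001,-0.05,0,-0.558,-1,-0.001,0.006,0.001,-0.2,0,-0.558,-1,-0.001,0.006,0.001,-0.35,-0.001,-0.558,-1,-0.001,0.006,0.001,-0.415,-0.001,-0.558,-1,-0.001,0.006,0.001,-0.415,-0.001,-0.558,-1],
)

```text
clock: 23.98
position: [0.6977, 0.0346, 0.414]
eef_rot: [[-0.995, -0.098, -0.009], [-0.098, 0.995, 0.001], [0.009, 0.002, -1.0]]
wrist_force: [0.7, -0.3, 0.4]
finger_gap: 0.0856
finger_force: 0.0
```

```bash
python3 - <<'E'
from h import *
go((.6985,.0345,.3212,185.6))
E
```

```text
turn [ 0.0027 -0.0113  0.0007] shift [-0.0053 -0.0012  0.3092]
t 23.98 p [0.6977 0.0346 0.414 ] yaw -174.37 F [ 0.7  -0.26  0.38] gap 0.0856 ff 0.0 q [ 0.34  0.53 -0.8   1.06  0.37  1.69  1.33] tilt [-0.009   0.0013]
```

send_rows(
  targets=[0.002,-0.008,0,-0.003,-0.001,0.1,-1,0.002,-0.008,0,-0.003,-0.001,0.2,-1,0.002,-0.008,0,-0.003,-0.001,0.309,-1,0.002,-0.008,0,-0.003,-0.001,0.309,0,0.002,-0.008,0,-0.003,-0.001,0.309,1,0.002,-0.008,0,-0.003,-0.001,0.309,1,0.002,-0.008,0,-0.003,-0.001,0.309,1,0.002,-0.008,0,-0.003,-0.001,0.309,1],
  force=25,
)

```text
clock: 24.98
position: [0.6983, 0.0344, 0.3265]
eef_rot: [[-0.995, -0.097, 0.005], [-0.097, 0.995, -0.0], [-0.005, -0.001, -1.0]]
wrist_force: [-1.8, -0.9, 5.9]
finger_gap: 0.0345
finger_force: 24.8
```

```bash
python3 - <<'E'
from h import *
lev();go((.6985,.0345,.3212,185.6))
E
```

```text
lever dx 0.0059 dz 0.2252 r 0.2252 deg 91.49
turn [-0.0008  0.0059 -0.0006] shift [-0.0005  0.0003  0.0176]
t 24.98 p [0.6983 0.0344 0.3265] yaw -174.43 F [-1.8  -0.89  5.86] gap 0.0345 ff 24.8 q [ 0.38  0.53 -0.8   1.25  0.37  1.5   1.3 ] tilt [ 0.0047 -0.0002]
```

send_rows(
  targets=[0,0,0,0.04,0,0.001,1,0,0,0,0.083,0,0.003,1,0,0,0,0.146,0,0.011,1,0,0,0,0.209,0,0.025,1,0,0,0,0.27,0,0.044,1,0,0,0,0.329,0,0.069,1,0,0,0,0.386,0,0.098,1,0,0,0,0.44,0,0.133,1,0,0,0,0.49,0,0.172,1,0,0,0,0.538,0,0.215,1,0,0,0,0.581,0,0.262,1,0,0,0,0.62,0,0.313,1,0,0,0,0.654,0,0.367,1,0,0,0,0.684,0,0.423,1,0,0,0,0.708,0,0.483,1,0,0,0,0.727,0,0.544,1,0,0,0,0.741,0,0.606,1,0,0,0,0.741,0,0.606,1],
)

```text
clock: 27.22
position: [0.4752, 0.0123, 0.1407]
eef_rot: [[-0.995, -0.098, -0.001], [-0.098, 0.995, -0.0], [0.001, -0.0, -1.0]]
wrist_force: [-0.7, -0.8, -2.7]
finger_gap: 0.0343
finger_force: 25.4
```

```bash
python3 - <<'E'
from h import *
lev();go((.6985,.0345,.3212,185.6))
E
```

```text
lever dx -0.2184 dz 0.0394 r 0.2219 deg 10.23
turn [-0.0003 -0.0017  0.0009] shift [-7.471e-01  3.000e-04 -6.026e-01]
t 27.23 p [0.4752 0.0123 0.1407] yaw -174.36 F [-0.71 -0.8  -2.66] gap 0.0343 ff 25.4 q [ 0.63  0.26 -0.85  2.03  0.24  0.95  1.32] tilt [-0.0013 -0.0004]
```

send_rows(
  targets=[0,0,0,0.003,0,0.03,1,0,0,0,0.006,0,0.06,1,0,0,0,0.007,0,0.088,1,0,0,0,0.007,0,0.088,1],
)

```text
clock: 27.72
position: [0.4734, 0.0121, 0.1145]
eef_rot: [[-0.995, -0.097, -0.001], [-0.097, 0.995, -0.0], [0.001, -0.0, -1.0]]
wrist_force: [-4.3, 1.0, -2.9]
finger_gap: 0.0342
finger_force: 25.4
```

send_rows(
  targets=[0,0,0,0,0,0.009,1,0,0,0,0,0,0.009,1],
)

```text
clock: 27.98
position: [0.4733, 0.0121, 0.1123]
eef_rot: [[-0.995, -0.097, -0.002], [-0.097, 0.995, -0.001], [0.002, -0.001, -1.0]]
wrist_force: [-5.6, 0.4, -2.3]
finger_gap: 0.0344
finger_force: 25.5
```

send_rows(
  targets=[0,0,0,0,0,0.009,1,0,0,0,0,0,0.009,1],
)

```text
clock: 28.22
position: [0.4734, 0.0121, 0.1098]
eef_rot: [[-0.995, -0.097, -0.002], [-0.097, 0.995, -0.001], [0.002, -0.001, -1.0]]
wrist_force: [-5.0, 0.8, -1.0]
finger_gap: 0.0342
finger_force: 25.7
```

send_rows(
  targets=[0,0,0,0,0,0.008,1,0,0,0,0,0,0.008,1],
)

```text
clock: 28.48
position: [0.4736, 0.0121, 0.108]
eef_rot: [[-0.995, -0.097, -0.001], [-0.097, 0.995, -0.001], [0.001, -0.001, -1.0]]
wrist_force: [-8.1, 0.9, 5.3]
finger_gap: 0.0345
finger_force: 26.1
```

send_rows(
  targets=[0,0,0,-0.002,0,0.006,1,0,0,0,-0.003,0,0.008,1,0,0,0,-0.003,0,0.008,1,0,0,0,-0.003,0,0.008,1],
)

```text
clock: 28.98
position: [0.4738, 0.0121, 0.1062]
eef_rot: [[-0.995, -0.097, -0.003], [-0.097, 0.995, -0.002], [0.003, -0.002, -1.0]]
wrist_force: [-10.2, 0.5, 12.7]
finger_gap: 0.034
finger_force: 26.6
```

```bash
python3 - <<'E'
from h import *
lev();go((.6985,.0345,.3212,185.6))
E
```

```text
lever dx -0.2198 dz 0.0049 r 0.2198 deg 1.27
turn [-0.0026 -0.0041 -0.0007] shift [-0.7503  0.     -0.7191]
t 28.98 p [0.4738 0.0121 0.1062] yaw -174.43 F [-10.25   0.47  12.67] gap 0.034 ff 26.6 q [ 0.59  0.32 -0.82  2.06  0.3   0.89  1.27] tilt [-0.003  -0.0024]
```

send_rows(
  targets=[0,0,0,0,0,0,-1,0,0,0,0,0,0,-1,0,0,0,0,0,0,-1,0,0,0,0,0,0,-1,0,0,0,0,0,-0.1,-1,0,0,0,0,0,-0.25,-1,0,0,0,0,0,-0.4,-1,0,0,0,0.05,0,-0.5,-1,0,0,0,0.05,0,-0.5,-1],
)

```text
clock: 30.1
position: [0.4617, 0.0109, 0.2576]
eef_rot: [[-0.995, -0.097, 0.007], [-0.097, 0.995, -0.002], [-0.007, -0.003, -1.0]]
wrist_force: [0.5, -0.6, -0.3]
finger_gap: 0.0855
finger_force: 0.0
```

```bash
python3 - <<'E'
from h import *
import json
o=ctrl.get_obs();save('wrist','we.png');save('side','se.png')
json.dump([list(o['position']),np.array(o['eef_rot']).tolist()],open('e.json','w'))
go((.4738,.0121,.2,185.6))
a=cv2.imread('pics/we.png')[90:300,230:430];b=cv2.imread('pics/raw_se.png')[170:270,230:350]
cv2.imwrite('pics/end.png',np.hstack([cv2.resize(a,(400,420)),cv2.resize(b,(400,420),interpolation=cv2.INTER_CUBIC)]))
print([proj('side',[.4735,.0125,z]) for z in(.11,.12,.13)])
E
```

```text
turn [-0.0015  0.0021 -0.0008] shift [-0.0445  0.001   0.1832]
t 30.2 p [0.4604 0.0106 0.255 ] yaw -174.44 F [-0.17 -0.22 -0.47] gap 0.0855 ff 0.0 q [ 0.73  0.08 -0.89  1.92  0.07  1.18  1.49] tilt [ 0.0018 -0.001 ]
[(np.float64(331.87642457192925), np.float64(213.2630795433824)), (np.float64(331.87799389561815), np.float64(210.72807944792552)), (np.float64(331.8795781072516), np.float64(208.16903017706))]
```

View pics/end.png

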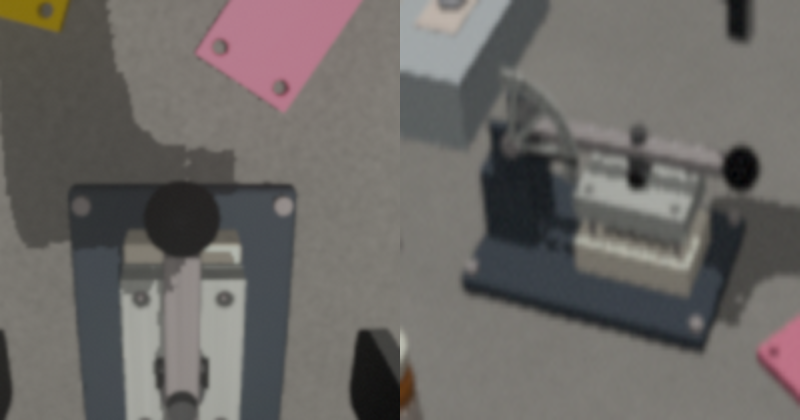

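The end view shows the plate flat under the foot. In the side picture the ball is at (332,210), so its z is about 0.123 m and the lever is within about 0.015 rad of level. The gripper is clear, so I'm handing in.

```bash
python3 -c "
from plant import ctrl
print(ctrl.finish_job())"
```

```text
the job is handed in; nothing more can be done
None
```

I gauged the cover plate at about 17.3 mm below level, lowered the thick (18 mm) plate onto the posts and pressed the lever down. It rests about 0.015 rad above level by the side camera. I've handed the job in at about 30 s; no verdict was shown.

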